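Kit the job tote: the full solder carton and the waiting boards

ROBOT

A 6-joint arm with a two-finger parallel gripper is mounted at the origin on the work surface. World frame = base frame: x ahead of the robot, y to its left, z up, the work surface at z = 0. Lengths are in m, angles in degrees, forces in N, time in s.
With the tool pointing down it reaches from about 0.35 to 0.875 m from the base axis. Payload 4.2 kg.
Tool frame: the origin (TCP) lies at the centre of the arm's flange, where the gripper is bolted on; the fingertips stand 182 mm ahead of it and the grasp point (between the pads) lies 164 mm ahead of it (r.nose_length is the distance from the TCP to the fingertips, in m); z points along the fingers, y is the line along which they close (so a half turn about z gives the same grasp; the last joint's range is limited). The gripper opens to 87 mm and grips with 3 to 60 N. Pads are 19 mm wide; open, the fingers measure 117 mm over their backs; the gripper's body (75 mm by 190 mm) begins 51 mm behind the grasp point.
Start: joints at [-52.162, 22.042, 0.453, 0, -68.411, -14.817], TCP at [0.244, -0.575, 0.405] pointing down, gripper open.
Joint ranges: [-179.83, 179.83], [-69.29, 118.12], [-61.27, 80.66], [-181.25, 117.63], [-171.15, -9.14], [-177.46, 177.46]. Speed limits (degrees/s): [159.86, 159.86, 180, 180, 180, 180].

INTERFACE

Orientations are given as a 3x3 rotation matrix whose columns are the frame's x, y, z axes.
In Python, from station import r, vision gives the robot as it stands. The module is installed in compiled form; this text tells all that it offers.
- The arm moves only by the shell command python3 -m creep 'ROWS'. ROWS is JSON, a list of rows, each a list of 7 numbers: the opening, from -1 (shut) to 1 (fully open), then the shift along the tool's x, y, z in mm, then the turn, a rotation vector about the tool's x, y, z in degrees. A call has 1 to 8 rows; each row is the pose to reach, as a shift and turn from the pose commanded when the call began, along the tool's axes at that moment; what a row does not reach only later rows make up. A row lasts 1/12 s, in which the tool goes at most 41.7 mm and 7.16 degrees, less where a joint would pass 70% of its speed; a pose out of reach is approached as far as the arm can. A call with a gripper value outside its range is refused whole. The fingers move at their own pace and stop on an object; the grip force is fixed at half the most. Time passes only in rows, so rows that repeat a pose let the fingers close. It gives the time, the measured TCP pose, the force, the opening and the grip force at its end, in the units of the state.
- r.sense(): the state, without advancing time (a new reading comes with each control period).
- vision.capture(name): name is "scene" or "top" or "wrist"; returns (picture, depth): 384x512x3 uint8, red, green, blue; 384x512 float32, m along the optical axis (not along the pixel's ray), 0 where there is no reading.
- vision.camera_model(name): a dict with "vertical_fov" (degrees; the focal length in pixels is half the picture's height over the tangent of half this angle, whatever the lens; pixels are square), "cx", "cy" (the principal point, pixels), "extrinsics" (4x4, takes a point from camera to world coordinates); the wrist camera has in their place "mount" (4x4, takes a point from camera to tool coordinates, whose origin is the TCP and whose axes are the flange's). Camera axes: x right, y down, z forward; pixel columns grow to the right and rows downward; lengths in m; the calibration is good to about 2 mm. The wrist camera is an equidistant fisheye: a pixel r from the principal point sees the ray r / f radians off the axis. A picture is of the moment at which its call begins: read the wrist's pose just before it. camera_model takes no time and is no camera call.
- r.finish_job(): hands the job in; it is judged then, once.
Trained networks look in the newest picture that a camera, given by its name, has taken for a name from the list of things; names that differ only in an ending like _2 or _b are one class to them, and where a whole thing is asked for, a point or a joint stands for the part that bears it (a point fixed in the world has none). Each returns a list of dicts, best first, with "conf" (0 to 1); they miss things now and then, are a little off and sometimes report something else, mostly with a low value. They report only what shows in the picture. A call takes as long as a camera call. They do not tell look-alikes from the thing itself.
- vision.find_in(camera, thing): "uv" ([column, row] in pixels, amid what is visible of it).
- vision.cut_out(camera, thing): "region" (384x512 bool, what is visible of it) and "uv" ([column, row] in pixels, amid what is visible of it).
The state is a dict: "time_s": time; "joints": joint angles; "joint_velocities": joint speeds; "effort": joint torques, N m; "tcp_pos": TCP position; "ee_rot": TCP orientation; "wrist_force": force on the tool from outside, world axes, zero at the start; "moment": the same for the moment, N m; "gripper_width": opening from 0.0 (shut) to 1.0 (fully open); "gripper_force": force on a finger pad.
Only numpy, scipy, OpenCV 4.12 (cv2) and the standard library are available. Lean on these libraries where they do the work, as an engineer would, in place of code of your own. Each camera call takes 0.05 s, during which the arm holds its last target. There are 200 camera calls.

TASK

Get the grey job tote ready for the next bench: lift the identical closed solder cartons to find the one that is full, which is much heavier than the rest, and stand it in the tote's solder bay. Only after that, slide every board up out of the rack and stand each one, never laid over or dropped, in a slot of the tote, right down on its floor. Stand all the empty cartons on the floor of the black tray, and leave the other things on the bench where they are.

Things in the scene. Friction and masses are not known exactly. Their poses are not given: they have to be found in the camera images.
- carton_1: closed cardboard solder-wire carton, 54 (its x) x 76 (its y) x 64 high, standing on the table; origin at the centre of its underside. The four cartons look alike; just one of them, a different one each time, holds a full reel (0.44 to 0.56 kg in all), the others hold bare reels (0.13 to 0.15 kg)
- carton_2: closed cardboard solder-wire carton, 54 (its x) x 76 (its y) x 64 high, standing on the table; origin at the centre of its underside. The four cartons look alike; just one of them, a different one each time, holds a full reel (0.44 to 0.56 kg in all), the others hold bare reels (0.13 to 0.15 kg)
- carton_3: closed cardboard solder-wire carton, 54 (its x) x 76 (its y) x 64 high, standing on the table; origin at the centre of its underside. The four cartons look alike; just one of them, a different one each time, holds a full reel (0.44 to 0.56 kg in all), the others hold bare reels (0.13 to 0.15 kg)
- carton_4: closed cardboard solder-wire carton, 54 (its x) x 76 (its y) x 64 high, standing on the table; origin at the centre of its underside. The four cartons look alike; just one of them, a different one each time, holds a full reel (0.44 to 0.56 kg in all), the others hold bare reels (0.13 to 0.15 kg)
- board_1: plug-in circuit board standing on its lower edge in a rack slot: green board 106 long (its x) x 4 thick (its y) x 88 high overall, 0.12 kg, with a bare metal stiffener rail along the whole top edge, 10 thick (y) and 14 high (74 to 88 above the lower edge), by which it is pinched from above and slid up. Below the rail, the 4 mm board leaves room for finger tips. Origin at the middle of its lower edge, z up. Two or three of the four are present; an absent one reads None
- board_2: plug-in circuit board standing on its lower edge in a rack slot: green board 106 long (its x) x 4 thick (its y) x 88 high overall, 0.12 kg, with a bare metal stiffener rail along the whole top edge, 10 thick (y) and 14 high (74 to 88 above the lower edge), by which it is pinched from above and slid up. Below the rail, the 4 mm board leaves room for finger tips. Origin at the middle of its lower edge, z up. Two or three of the four are present; an absent one reads None
- board_3: plug-in circuit board standing on its lower edge in a rack slot: green board 106 long (its x) x 4 thick (its y) x 88 high overall, 0.12 kg, with a bare metal stiffener rail along the whole top edge, 10 thick (y) and 14 high (74 to 88 above the lower edge), by which it is pinched from above and slid up. Below the rail, the 4 mm board leaves room for finger tips. Origin at the middle of its lower edge, z up. Two or three of the four are present; an absent one reads None
- board_4: plug-in circuit board standing on its lower edge in a rack slot: green board 106 long (its x) x 4 thick (its y) x 88 high overall, 0.12 kg, with a bare metal stiffener rail along the whole top edge, 10 thick (y) and 14 high (74 to 88 above the lower edge), by which it is pinched from above and slid up. Below the rail, the 4 mm board leaves room for finger tips. Origin at the middle of its lower edge, z up. Two or three of the four are present; an absent one reads None
- rack: fixed board rack at the left, 136 (x) x 196 (y) x 56 high, metal base with black slotted side combs; origin at the centre of its underside. Four slots at y = -69, -23, 23, 69, each 7 wide, slots run along its x; boards stand on its base at z = 6 and come free once their lower edge is above z = 56
- tote: fixed grey job tote, open on top, 124 (x) x 243 (y) x 55 high outside, walls 4, floor top at z = 5; origin at the centre of its underside. A cross wall (y = -12.5 to -8.5, as high as the walls) parts the solder bay at its -y end (inside 116 x 105, centre y = -65) from the board bay at its +y end, which has three board slots 42 apart
- tote_bay (a point): centre of the solder bay's floor in the tote, axes as the tote's (inside: 58 either way in x, 52 either way in y)
- tote_slot0 (a point): centre of the floor of board slot 0 of the tote (at tote y = 12.5), axes as the tote's: a board stands in it with its length along x, up to 5 mm play each way. White guide ribs 13 deep on both long walls flare from 7 wide at the floor to 14 wide at the top (50 above the floor)
- tote_slot1 (a point): centre of the floor of board slot 1 of the tote (at tote y = 54.5), axes as the tote's: a board stands in it with its length along x, up to 5 mm play each way. White guide ribs 13 deep on both long walls flare from 7 wide at the floor to 14 wide at the top (50 above the floor)
- tote_slot2 (a point): centre of the floor of board slot 2 of the tote (at tote y = 96.5), axes as the tote's: a board stands in it with its length along x, up to 5 mm play each way. White guide ribs 13 deep on both long walls flare from 7 wide at the floor to 14 wide at the top (50 above the floor)
- tray: fixed shallow black open tray for empties at the right, beyond the cartons, 138 (x) x 278 (y) x 45 high outside, walls 4, floor top at z = 5; origin at the centre of its underside. Holds three cartons end to end along its y
- mug: white mug, 80 across, 90 high, standing behind the gap between tote and rack; origin under its centre; a bystander, leave it where it is
- bottle: white plastic cleaner bottle, 60 across, 150 high, standing at the right; origin under its centre; a bystander, leave it where it is
- flux_jar: amber flux jar with white cap, 48 across, 35 high, standing just in front of the tote (robot side); origin under its centre; a bystander, leave it where it is
- tape_roll: amber tape roll, 84 across, 19 high, lying behind the gap between tote and tray; origin under its centre; a bystander, leave it where it is
Not all that is in view belongs to the job. Leave any green look-alike of the carton_2 alone.

How it is judged:
By the outcome, as a careful person would: the job done as asked, in the order asked, and still so for the second after the job is handed in, with the robot touching nothing.
Of board_1, board_2, board_3, board_4 only 2 to 3 are there at a start; the rules pass over those that are not, and their reading is None.
At some moment in a run one of carton_1, carton_2, carton_3, carton_4 may be knocked a few centimetres aside while the robot is not near it.
It also fails if it takes over 200 s, if anything falls off the work surface, if the arm or the gripper's body presses on something with over 40 N, if the wrist force passes 120 N, or if a joint passes its speed limit or range.

## Working session

There is one attempt and no reset: what is moved stays moved. The work goes in short steps, Python scripts to look and compute and a shell command to move; the robot and the scene stay as the last step left them, time stands still between calls to the robot, and variables do not carry over. Pictures are saved under pics/ and viewed, at most 14 in all, crops included, and the job is handed in when it is done.

```bash
mkdir -p pics
cat > h.py <<'E'
import numpy as np, cv2
from station import r, vision
def pts(name, d, cap_state=None):
    m=vision.camera_model(name); h,w=d.shape
    f=h/2/np.tan(np.radians(m["vertical_fov"]/2))
    v,u=np.mgrid[0:h,0:w].astype(float); x=(u-m["cx"]); y=(v-m["cy"])
    if name=="wrist":
        rr=np.hypot(x,y)+1e-9; th=rr/f; t=np.tan(th); P=np.stack([x/rr*t*d,y/rr*t*d,d],-1)
        T=np.array(m["mount"]); P=P@T[:3,:3].T+T[:3,3]
        s=cap_state; return P@np.array(s["ee_rot"]).T+np.array(s["tcp_pos"])
    T=np.array(m["extrinsics"]); P=np.stack([x/f*d,y/f*d,d],-1)
    return P@T[:3,:3].T+T[:3,3]
def look(name):
    s=r.sense(); p,d=vision.capture(name); W=pts(name,d,s); W[d<=0]=np.nan
    return p,d,W,s
def save(n,p,scale=1): cv2.imwrite("pics/"+n,cv2.resize(p[...,::-1],None,fx=scale,fy=scale))
E
python3 - <<'E'
from h import *
for n in ("scene","top"):
    p,d,W,s=look(n); save(n+"0.png",p,1.5); np.save(n+"W.npy",W)
    for t in ("carton_1","board_1","rack","tote","tray","mug","bottle","flux_jar","tape_roll"):
        for o in vision.cut_out(n,t):
            R=o["region"]; Q=W[R]; Q=Q[~np.isnan(Q[:,0])]
            print(n,t,round(o["conf"],2),np.round(o["uv"]),R.sum(),np.round(np.percentile(Q,[2,50,98],axis=0),3).tolist() if len(Q) else 0)
print(r.sense(), r.nose_length)
E
```

```text
scene carton_1 0.77 [270. 133.] 439 [[0.334, -0.365, 0.011], [0.368, -0.314, 0.059], [0.391, -0.288, 0.065]]
scene carton_1 0.76 [308. 136.] 616 [[0.218, -0.297, 0.001], [0.258, -0.248, 0.047], [0.274, -0.225, 0.065]]
scene carton_1 0.74 [275. 181.] 598 [[0.418, -0.157, 0.007], [0.46, -0.103, 0.06], [0.491, -0.078, 0.066]]
scene carton_1 0.59 [274. 158.] 542 [[0.36, -0.256, 0.002], [0.395, -0.202, 0.06], [0.422, -0.175, 0.065]]
scene board_1 0.87 [330. 268.] 421 [[0.46, 0.198, 0.013], [0.505, 0.223, 0.07], [0.55, 0.245, 0.095]]
scene board_1 0.79 [365. 283.] 386 [[0.414, 0.276, 0.012], [0.465, 0.305, 0.087], [0.508, 0.327, 0.095]]
scene board_1 0.75 [381. 295.] 330 [[0.394, 0.317, 0.022], [0.446, 0.346, 0.091], [0.488, 0.368, 0.096]]
scene rack 0.86 [353. 293.] 4326 [[0.382, 0.187, 0.001], [0.481, 0.286, 0.017], [0.567, 0.389, 0.057]]
scene tote 0.72 [241. 253.] 5087 [[0.591, -0.069, -0.001], [0.649, 0.057, 0.02], [0.72, 0.179, 0.056]]
scene tote 0.27 [215. 101.] 604 [[0.411, -0.573, 0.002], [0.444, -0.546, 0.071], [0.465, -0.533, 0.148]]
scene tray 0.97 [206. 165.] 3563 [[0.462, -0.
[... 2981 characters left out ...]
+01, -1.48160174e+01]), 'joint_velocities': array([ 0.06875209,  0.05885466,  0.03408053, -0.0071176 ,  0.06078401,
       -0.0219725 ]), 'effort': array([-1.96144924e-04, -3.90477419e+01,  1.87626332e+01,  4.22456503e+00,
        1.55274250e-02,  6.04293277e-06]), 'tcp_pos': array([ 0.24442859, -0.57519944,  0.40473212]), 'ee_rot': array([[-9.20363247e-01, -3.91064564e-01, -2.31309681e-06],
       [-3.91064564e-01,  9.20363247e-01,  2.47643926e-05],
       [-7.55558708e-06,  2.36968070e-05, -1.00000000e+00]]), 'wrist_force': array([ 0.00677602, -0.17305885, -1.02606748]), 'moment': array([0.04598284, 0.00739788, 0.00902036]), 'gripper_force': 0.0, 'gripper_width': 0.9974765155971909} 0.1822
```

View pics/top0.png

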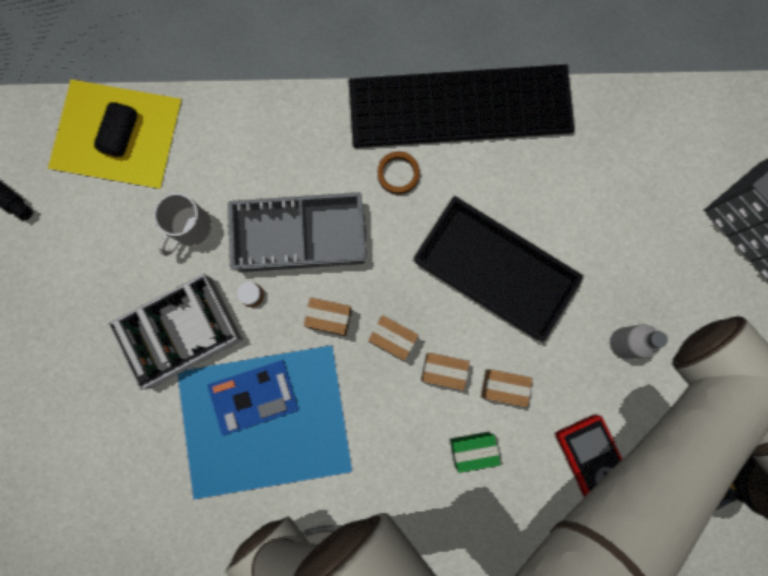

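Run:
```python
from h import *
def rect(P):
    (c,(a,b),t)=cv2.minAreaRect((P[:,:2]*1000).astype(np.float32)); 
    if a<b: a,b,t=b,a,t+90
    return np.round(c,1),round(a),round(b),round((t+90)%180-90,1)
p,d,W,s=look("top")
for t in ("carton_1","board_1"):
    for o in vision.cut_out("top",t):
        Q=W[o["region"]]; z=np.nanmax(Q[:,2]) if 0 else (0.064 if t[0]=='c' else 0.094)
        Q=Q[abs(Q[:,2]-z)<0.006]
        if len(Q)>20: print(t,np.round(o["uv"]),rect(Q),len(Q), p[o["region"]].mean(0).round())
# rims
z=W[...,2];x=W[...,0];y=W[...,1]
for n,h,b in (("tote",.055,(.5,.8,-.15,.25)),("tray",.045,(.4,.75,-.52,-.13)),("rack",.056,(.36,.6,.14,.41))):
    M=(abs(z-h)<.006)&(x>b[0])&(x<b[1])&(y>b[2])&(y<b[3])
    n_,L,S,_=cv2.connectedComponentsWithStats(M.astype(np.uint8),connectivity=8)
    if n!="rack": M=L==1+np.argmax(S[1:,4])
    print(n,rect(W[M]),M.sum())
```

```text
carton_1 [263. 222.] (array([ 448.3, -125.3]), 74, 54, 59.8) 515 [146. 123.  97.]
carton_1 [318. 303.] (array([ 240.5, -267.5]), 77, 54, -81.0) 600 [ 72. 119.  80.]
carton_1 [297. 247.] (array([ 386.6, -217.9]), 76, 54, 77.1) 555 [144. 122.  97.]
carton_1 [336. 260.] (array([ 354.3, -329.2]), 76, 51, 76.2) 524 [139. 117.  92.]
carton_1 [217. 212.] (array([490.7,  -4.7]), 76, 54, 76.8) 539 [141. 119.  94.]
carton_1 [123. 219.] (array([468.2, 282.3]), 187, 125, -62.2) 39 [88. 89. 89.]
board_1 [107. 225.] (array([458.5, 300.2]), 104, 12, 26.6) 173 [77. 79. 76.]
board_1 [137. 207.] (array([500.2, 218.5]), 105, 12, 26.8) 178 [98. 99. 97.]
board_1 [ 89. 231.] (array([437.5, 341. ]), 104, 12, 26.9) 179 [70. 73. 70.]
tote (array([652.3,  52.1]), 254, 133, -87.1) 951
tray (array([ 575.9, -323.2]), 289, 150, 56.1) 1052
rack (array([487.3, 244.5]), 279, 138, -62.9) 731
```

The top view shows four brown cartons, in 1.5x pixels: A (328,316), B (394,337), C (445,371) and D (508,388). The green box at (475,452) is the look-alike, because it isn't cardboard brown, so I'll leave it alone. Three boards stand in the rack around (180,330).

```bash
cat >> h.py <<'E'
def go(x,y,zg,close=None):
    "mm, grasp-point target; prints tool-frame shift and turn, assuming tool down"
    s=r.sense(); R=np.array(s["ee_rot"]); t=np.array(s["tcp_pos"])*1000
    d=R.T@(np.array([x,y,zg+164.])-t)
    ya=np.degrees(np.arctan2(R[1,1],R[0,1])); tu=0
    if close is not None: tu=(ya-close+90)%180-90
    print("t",round(s["time_s"],1),"shift",d.round(1),"turn z",round(tu,1),"(alt",round(tu-np.sign(tu)*180,1),") j1,j6",s["joints"][[0,5]].round(1),"Fz",s["wrist_force"].round(2),"tilt",R[:2,2].round(4))
def rect(P):
    (c,(a,b),t)=cv2.minAreaRect((P[:,:2]*1000).astype(np.float32)); 
    if a<b: a,b,t=b,a,t+90
    return np.round(c,1),round(a),round(b),round((t+90)%180-90,1)
def cartons(cam="top",zt=.064):
    p,d,W,s=look(cam)
    for o in vision.cut_out(cam,"carton_1"):
        Q=W[o["region"]]; Q=Q[abs(Q[:,2]-zt)<0.006]
        if len(Q)>20: print(np.round(o["uv"]),round(o["conf"],2),*rect(Q),"brown" if np.diff(p[o["region"]].mean(0))[0]<0 else "GREEN")
    return p,d,W,s
E
python3 -c "
from h import *
go(354,-329,155,-13.8)"
```

```text
t 1.1 shift [-197.1  183.8   85.8] turn z -53.2 (alt 126.8 ) j1,j6 [-52.2 -14.8] Fz [-0.34 -0.05  0.1 ] tilt [ 0.     -0.0001]
```

```bash
python3 -m creep '[[1,-25,23,11,0,0,-6.5],[1,-50,46,22,0,0,-13],[1,-75,69,33,0,0,-20],[1,-100,92,44,0,0,-26],[1,-125,115,55,0,0,-33],[1,-150,138,66,0,0,-40],[1,-175,161,76,0,0,-46.5],[1,-197,184,86,0,0,-53]]'; python3 -m creep '[[1,0,0,0,0,0,0],[1,0,0,0,0,0,0]]'
python3 - <<'E'
from h import *
p,d,W,s=look("wrist"); save("w1.png",p,1.2)
for o in vision.cut_out("wrist","carton_1"):
    Q=W[o["region"]]; Q=Q[abs(Q[:,2]-.064)<.006]
    if len(Q)>20: print(np.round(o["uv"]),o["conf"],rect(Q),len(Q),np.median(Q[:,2]))
go(354,-329,45,-13.8)
E
```

```text
time_s: 1.82
tcp_pos: [0.3544, -0.3273, 0.3186]
ee_rot: [[-0.236, -0.972, 0.001], [-0.972, 0.236, -0.001], [0.0, -0.001, -1.0]]
wrist_force: [1.2, 0.0, 0.3]
gripper_width: 0.999
gripper_force: 0.0
time_s: 1.98
tcp_pos: [0.3544, -0.3276, 0.3187]
ee_rot: [[-0.239, -0.971, -0.001], [-0.971, 0.239, 0.0], [0.0, 0.001, -1.0]]
wrist_force: [-0.1, -0.3, 0.4]
gripper_width: 0.997
gripper_force: 0.0
[252. 290.] 0.75 (array([ 389.4, -210.9]), 53, 52, -14.8) 1383 0.0637545190932311
[255. 184.] 0.66 (array([ 354.9, -331.6]), 77, 54, 77.9) 5532 0.06387112765138842
t 2.1 shift [ -0.2   0.2 110.3] turn z -0.2 (alt 179.8 ) j1,j6 [-23.6   9.6] Fz [ 0.42 -1.13  0.22] tilt [ 0.0009 -0.0008]
```

View pics/w1.png

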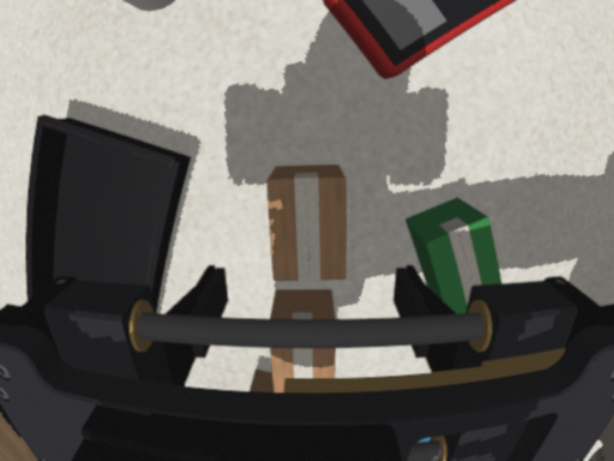

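The wrist view shows carton D at (307,225), between the fingers and lined up with them, with the green box clear to the right. I'll go down, grip and weigh it.

```bash
python3 -m creep '[[1,3,0,30,0,0,0],[1,3,0,60,0,0,0],[1,3,0,90,0,0,0],[1,3,0,110,0,0,0],[1,3,0,110,0,0,0],[-1,3,0,110,0,0,0],[-1,3,0,110,0,0,0],[-1,3,0,110,0,0,0]]'; python3 -m creep '[[-1,0,0,0,0,0,0],[-1,0,0,0,0,0,0],[-1,0,0,-10,0,0,0],[-1,0,0,-35,0,0,0],[-1,0,0,-65,0,0,0],[-1,0,0,-90,0,0,0],[-1,0,0,-100,0,0,0],[-1,0,0,-100,0,0,0]]';python3 -m creep '[[-1,0,0,0,0,0,0],[-1,0,0,0,0,0,0]]'; python3 -c "
from h import *
go(576,-323,155,-33.9)
look('top');print(r.sense()['wrist_force'])"
```

```text
time_s: 2.75
tcp_pos: [0.3536, -0.3325, 0.2104]
ee_rot: [[-0.242, -0.97, 0.003], [-0.97, 0.242, -0.002], [0.001, -0.004, -1.0]]
wrist_force: [0.0, -1.0, 0.5]
gripper_width: 0.853
gripper_force: 0.0
time_s: 3.42
tcp_pos: [0.3536, -0.3319, 0.3121]
ee_rot: [[-0.241, -0.97, 0.007], [-0.971, 0.241, -0.003], [0.002, -0.007, -1.0]]
wrist_force: [0.8, -0.6, -1.8]
gripper_width: 0.622
gripper_force: 30.0
time_s: 3.58
tcp_pos: [0.3524, -0.3313, 0.3078]
ee_rot: [[-0.242, -0.97, -0.002], [-0.97, 0.242, 0.001], [-0.001, 0.002, -1.0]]
wrist_force: [-0.5, -0.0, -1.7]
gripper_width: 0.618
gripper_force: 30.0
t 3.6 shift [ -62.2 -214.9  -11.6] turn z 19.9 (alt -160.1 ) j1,j6 [-24.  10.] Fz [-0.47 -0.04 -1.75] tilt [-0.0017  0.0014]
[-0.23903945  0.57113788 -2.14033563]
```

D weighs about 1.8 N, so it is an empty. I'll take it to the -y spot in the tray.

```bash
python3 -m creep '[[-1,4,-31,-5,0,0,3.5],[-1,7,-62,-5,0,0,7],[-1,10,-93,-5,0,0,10],[-1,13,-124,-5,0,0,13],[-1,16,-155,-5,0,0,17],[-1,20,-185,-5,0,0,20],[-1,20,-185,-5,0,0,20],[-1,20,-185,-5,0,0,20]]'
python3 - <<'E'
from h import *
go(527,-396,50,-33.9)
p,d,W,s=look("wrist"); np.save("w2.npy",W); save("w2.png",p,1.2)
x,y,z=W[...,0],W[...,1],W[...,2]
M=(abs(z-.045)<.004)&(x>.4)&(x<.75)&(y>-.52)&(y<-.13)
print(M.sum(),rect(W[M]))
E
```

```text
time_s: 4.3
tcp_pos: [0.5286, -0.3959, 0.3106]
ee_rot: [[-0.559, -0.829, -0.004], [-0.829, 0.559, 0.002], [0.0, 0.005, -1.0]]
wrist_force: [-0.2, 0.1, -0.8]
gripper_width: 0.615
gripper_force: 30.0
t 4.3 shift [ 1.   0.8 96.6] turn z -0.1 (alt 179.9 ) j1,j6 [-22.8 -11.1] Fz [-0.17  0.06 -0.77] tilt [-0.0041  0.0022]
4291 (array([ 506.8, -330.8]), 258, 200, -33.9)
```

View pics/w2.png

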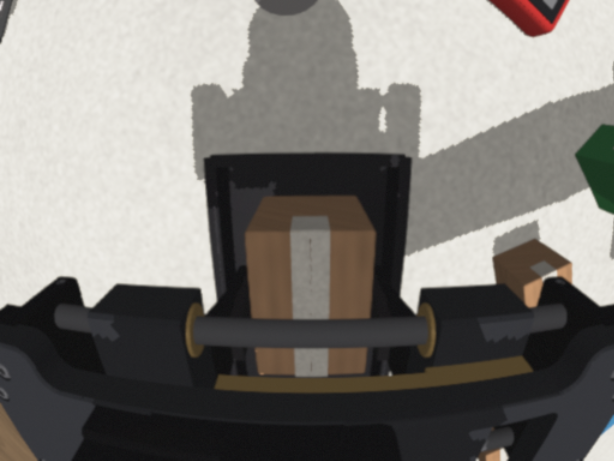

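The wrist view shows the carton at (310,290), centred and lined up over the tray's end. I'll lower it and let go, opening only part way because of the walls.

```bash
python3 -m creep '[[-1,0,0,30,0,0,0],[-1,0,0,60,0,0,0],[-1,0,0,82,0,0,0],[-1,0,0,92,0,0,0],[-1,0,0,96,0,0,0],[-1,0,0,96,0,0,0],[0.7,0,0,96,0,0,0],[0.7,0,0,96,0,0,0]]'; python3 -m creep '[[0.7,0,0,0,0,0,0],[0.7,0,0,-20,0,0,0],[0.7,0,0,-55,0,0,0],[0.7,0,0,-90,0,0,0],[0.7,0,0,-100,0,0,0],[0.7,0,0,-100,0,0,0]]'
python3 - <<'E'
from h import *
cartons("top"); p,d,W,s=cartons("wrist",.069)
go(387,-218,155,-12.9)
E
```

```text
time_s: 5.02
tcp_pos: [0.527, -0.3957, 0.219]
ee_rot: [[-0.559, -0.829, 0.001], [-0.829, 0.559, -0.001], [-0.0, -0.001, -1.0]]
wrist_force: [-0.4, 0.1, 0.3]
gripper_width: 0.697
gripper_force: 0.0
time_s: 5.52
tcp_pos: [0.5284, -0.3963, 0.3223]
ee_rot: [[-0.558, -0.83, 0.008], [-0.83, 0.558, -0.004], [-0.001, -0.009, -1.0]]
wrist_force: [0.5, -0.5, 0.0]
gripper_width: 0.849
gripper_force: 0.0
[324. 303.] 0.93 [ 241.8 -274.8] 61 54 -80.7 GREEN
[350. 192.] 0.85 [ 524.9 -393.1] 76 54 57.3 brown
[255. 223.] 0.75 [ 454.6 -114. ] 54 52 -27.8 brown
[220. 212.] 0.62 [490.7  -4.9] 76 54 77.0 brown
[261. 188.] 0.75 [ 525.1 -394.7] 77 54 56.0 brown
[441. 217.] 0.62 [ 379.6 -248. ] 51 20 -16.7 brown
[421. 382.] 0.38 [493.4 -12.4] 29 11 85.7 brown
t 5.7 shift [-68.8 215.6  -2.4] turn z -21.1 (alt 158.9 ) j1,j6 [-22.9 -11.1] Fz [-0.36  0.57 -0.21] tilt [-0.0028  0.0018]
```

```bash
python3 -m creep '[[1,-11,36,0,0,0,-3.5],[1,-23,72,0,0,0,-7],[1,-35,108,0,0,0,-10.5],[1,-46,144,0,0,0,-14],[1,-58,180,0,0,0,-17.5],[1,-69,216,0,0,0,-21],[1,-69,216,0,0,0,-21],[1,-69,216,0,0,0,-21]]'
python3 - <<'E'
from h import *
p,d,W,s=cartons("wrist")
go(387,-218,46,-12.9)
E
```

```text
time_s: 6.38
tcp_pos: [0.3857, -0.2168, 0.317]
ee_rot: [[-0.223, -0.975, -0.002], [-0.975, 0.223, 0.0], [0.0, 0.002, -1.0]]
wrist_force: [0.3, 0.9, 0.7]
gripper_width: 1.001
gripper_force: 0.0
[395. 103.] 0.82 [ 240.9 -269.3] 77 55 -81.2 GREEN
[256. 184.] 0.77 [ 386.9 -219.8] 77 54 77.0 brown
[74. 47.] 0.62 [ 524.6 -394.6] 77 56 56.0 brown
[216. 292.] 0.62 [ 441.5 -139.5] 107 54 59.8 brown
t 6.5 shift [1.000e-01 6.000e-01 1.074e+02] turn z -0.1 (alt 179.9 ) j1,j6 [-8.3 -4.7] Fz [-0.23  0.42  0.28] tilt [-0.0003 -0.0003]
```

```bash
python3 -m creep '[[1,2,0,30,0,0,0],[1,2,0,60,0,0,0],[1,2,0,90,0,0,0],[1,2,0,107,0,0,0],[1,2,0,107,0,0,0],[-1,2,0,107,0,0,0],[-1,2,0,107,0,0,0],[-1,2,0,107,0,0,0]]'; python3 -m creep '[[-1,0,0,0,0,0,0],[-1,0,0,0,0,0,0],[-1,0,0,-10,0,0,0],[-1,0,0,-35,0,0,0],[-1,0,0,-65,0,0,0],[-1,0,0,-90,0,0,0],[-1,0,0,-100,0,0,0],[-1,0,0,-100,0,0,0]]';python3 -m creep '[[-1,0,0,0,0,0,0],[-1,0,0,0,0,0,0]]'; python3 -c "
from h import *
go(575,-323,155,-33.9)
look('top');print(r.sense()['wrist_force'])"
```

```text
time_s: 7.15
tcp_pos: [0.3877, -0.2202, 0.2119]
ee_rot: [[-0.225, -0.974, 0.003], [-0.974, 0.225, -0.001], [0.0, -0.003, -1.0]]
wrist_force: [-0.5, -0.1, -0.0]
gripper_width: 0.852
gripper_force: 0.0
time_s: 7.82
tcp_pos: [0.3872, -0.2199, 0.3139]
ee_rot: [[-0.224, -0.975, 0.008], [-0.975, 0.224, -0.002], [-0.0, -0.008, -1.0]]
wrist_force: [-0.6, -0.6, -1.8]
gripper_width: 0.612
gripper_force: 29.8
time_s: 7.98
tcp_pos: [0.386, -0.2196, 0.3099]
ee_rot: [[-0.225, -0.974, -0.002], [-0.974, 0.225, 0.001], [-0.0, 0.002, -1.0]]
wrist_force: [0.3, 0.3, -1.1]
gripper_width: 0.62
gripper_force: 29.8
t 8.0 shift [  58.2 -207.4   -9.6] turn z 20.9 (alt -159.1 ) j1,j6 [-8.6 -4.4] Fz [ 0.33  0.32 -1.14] tilt [-0.0018  0.0008]
[-0.48613133  0.76667867 -1.48504723]
```

C weighs about 1.5 N, so it is an empty too. It goes in the middle of the tray.

```bash
python3 -m creep '[[-1,10,-34,-5,0,0,3.5],[-1,19,-69,-5,0,0,7],[-1,29,-103,-5,0,0,10.5],[-1,38,-138,-5,0,0,14],[-1,48,-172,-5,0,0,17.5],[-1,57,-206,-5,0,0,21],[-1,57,-206,-5,0,0,21],[-1,57,-206,-5,0,0,21]]'
python3 - <<'E'
from h import *
go(574,-322,51,-33.9)
E
```

```text
time_s: 8.7
tcp_pos: [0.5756, -0.3222, 0.312]
ee_rot: [[-0.559, -0.829, -0.005], [-0.829, 0.559, 0.002], [0.001, 0.005, -1.0]]
wrist_force: [-0.7, -0.2, -1.5]
gripper_width: 0.615
gripper_force: 29.8
t 8.7 shift [ 0.6  0.9 97.1] turn z -0.1 (alt 179.9 ) j1,j6 [-15.2 -18.8] Fz [-0.73 -0.19 -1.5 ] tilt [-0.0049  0.0018]
```

```bash
python3 -m creep '[[-1,0,0,30,0,0,0],[-1,0,0,60,0,0,0],[-1,0,0,82,0,0,0],[-1,0,0,92,0,0,0],[-1,0,0,97,0,0,0],[-1,0,0,97,0,0,0],[0.7,0,0,97,0,0,0],[0.7,0,0,97,0,0,0]]'; python3 -m creep '[[0.7,0,0,0,0,0,0],[0.7,0,0,-20,0,0,0],[0.7,0,0,-55,0,0,0],[0.7,0,0,-90,0,0,0],[0.7,0,0,-100,0,0,0],[0.7,0,0,-100,0,0,0]]'
python3 - <<'E'
from h import *
cartons("top"); p,d,W,s=cartons("wrist",.069)
go(448,-125,155,-30.2)
E
```

```text
time_s: 9.37
tcp_pos: [0.5741, -0.3212, 0.2198]
ee_rot: [[-0.558, -0.83, 0.001], [-0.83, 0.558, -0.0], [-0.0, -0.001, -1.0]]
wrist_force: [0.8, -0.9, 0.1]
gripper_width: 0.701
gripper_force: 0.0
time_s: 9.87
tcp_pos: [0.5755, -0.3219, 0.3231]
ee_rot: [[-0.558, -0.83, 0.008], [-0.83, 0.558, -0.003], [-0.002, -0.008, -1.0]]
wrist_force: [0.3, -0.0, 0.4]
gripper_width: 0.847
gripper_force: 0.0
[218. 210.] 0.96 [490.9  -4. ] 75 54 76.9 brown
[317. 301.] 0.73 [ 240.4 -267.2] 76 54 -80.9 GREEN
[356. 198.] 0.58 [ 523.7 -393.2] 74 54 56.7 brown
[338. 172.] 0.55 [ 584.8 -325.1] 71 24 56.6 brown
[256.  90.] 0.65 [ 525.3 -394.8] 76 54 55.2 brown
[262. 188.] 0.65 [ 572.  -320.6] 76 54 55.9 brown
t 10.1 shift [-92.3 214.4  -1.5] turn z -3.8 (alt 176.2 ) j1,j6 [-15.2 -18.8] Fz [-0.21  0.47 -1.43] tilt [-0.0032  0.0014]
```

```bash
python3 -m creep '[[1,-15,36,0,0,0,-1],[1,-31,72,0,0,0,-2],[1,-46,107,0,0,0,-2],[1,-62,143,0,0,0,-3],[1,-77,179,0,0,0,-3],[1,-92,214,0,0,0,-4],[1,-92,214,0,0,0,-4],[1,-92,214,0,0,0,-4]]'
python3 - <<'E'
from h import *
p,d,W,s=cartons("wrist")
go(448,-126,46,-30.2)
E
```

```text
time_s: 10.73
tcp_pos: [0.4476, -0.1245, 0.318]
ee_rot: [[-0.497, -0.868, -0.002], [-0.868, 0.497, -0.0], [0.001, 0.002, -1.0]]
wrist_force: [0.1, 0.1, -0.2]
gripper_width: 1.001
gripper_force: 0.0
[54. 84.] 0.78 [ 571.5 -320.4] 76 56 55.5 brown
[255. 188.] 0.78 [ 449.  -126.1] 76 54 59.9 brown
[275. 295.] 0.77 [487.9 -18.7] 64 35 -31.0 brown
[58. 20.] 0.62 [ 534.8 -379.2] 57 42 -36.5 brown
t 10.8 shift [  0.7   0.8 108.3] turn z 0.2 (alt -179.8 ) j1,j6 [  4.4 -34.4] Fz [0.38 0.   0.02] tilt [-0.0007 -0.0003]
```

```bash
python3 -m creep '[[1,1,0,30,0,0,0],[1,1,0,60,0,0,0],[1,1,0,90,0,0,0],[1,1,0,108,0,0,0],[1,1,0,108,0,0,0],[-1,1,0,108,0,0,0],[-1,1,0,108,0,0,0],[-1,1,0,108,0,0,0]]'; python3 -m creep '[[-1,0,0,0,0,0,0],[-1,0,0,0,0,0,0],[-1,0,0,-10,0,0,0],[-1,0,0,-35,0,0,0],[-1,0,0,-65,0,0,0],[-1,0,0,-90,0,0,0],[-1,0,0,-100,0,0,0],[-1,0,0,-100,0,0,0]]';python3 -m creep '[[-1,0,0,0,0,0,0],[-1,0,0,0,0,0,0]]'; python3 -c "
from h import *
go(621,-249,155,-33.9)
go(655.6,-13,155,2.9)
look('top');print(r.sense()['wrist_force'])"
```

```text
time_s: 11.5
tcp_pos: [0.449, -0.1269, 0.2119]
ee_rot: [[-0.5, -0.866, 0.003], [-0.866, 0.5, -0.0], [-0.001, -0.003, -1.0]]
wrist_force: [0.2, -0.7, 0.5]
gripper_width: 0.851
gripper_force: 0.0
time_s: 12.17
tcp_pos: [0.4486, -0.1266, 0.314]
ee_rot: [[-0.499, -0.866, 0.008], [-0.866, 0.499, 0.0], [-0.004, -0.007, -1.0]]
wrist_force: [-0.2, -0.7, -2.0]
gripper_width: 0.621
gripper_force: 29.7
time_s: 12.33
tcp_pos: [0.4474, -0.1266, 0.3099]
ee_rot: [[-0.5, -0.866, -0.002], [-0.866, 0.5, 0.0], [0.001, 0.002, -1.0]]
wrist_force: [-0.6, 0.3, -2.1]
gripper_width: 0.627
gripper_force: 29.7
t 12.3 shift [  19.2 -211.5   -9.5] turn z 3.9 (alt -176.1 ) j1,j6 [  4.3 -34.3] Fz [-0.57  0.25 -2.12] tilt [-0.002   0.0004]
t 12.3 shift [-202.4 -123.5   -9.5] turn z -32.9 (alt 147.1 ) j1,j6 [  4.3 -34.3] Fz [-0.57  0.25 -2.12] tilt [-0.002   0.0004]
[-0.70039825 -0.59605086 -1.16438602]
```

B is empty as well, so A should be the full one. B goes in the last tray spot.

```bash
python3 -m creep '[[-1,3,-35,-5,0,0,1],[-1,6,-70,-5,0,0,2],[-1,9,-105,-5,0,0,3],[-1,12,-141,-5,0,0,4],[-1,15,-176,-5,0,0,4],[-1,19,-211,-5,0,0,4],[-1,19,-211,-5,0,0,4],[-1,19,-211,-5,0,0,4]]'
python3 - <<'E'
from h import *
p,d,W,s=look("wrist"); save("w3.png",p,1.2)
go(620.5,-248.5,51,-33.9)
E
```

```text
time_s: 13.05
tcp_pos: [0.6221, -0.2495, 0.312]
ee_rot: [[-0.56, -0.828, -0.005], [-0.828, 0.56, 0.001], [0.002, 0.005, -1.0]]
wrist_force: [-0.4, 0.4, -0.6]
gripper_width: 0.62
gripper_force: 29.7
t 13.1 shift [ 0.1  0.3 97.8] turn z -0.1 (alt 179.9 ) j1,j6 [ -8. -26.] Fz [-1.27 -0.34 -2.1 ] tilt [-0.005   0.0013]
```

View pics/w3.png

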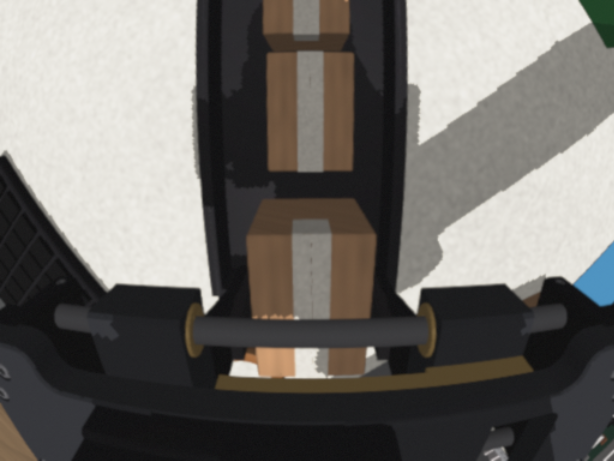

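The wrist view shows both earlier cartons standing in the tray at (310,110) and (305,20), and the held one lined up behind them. I'll lower it.

```bash
python3 -m creep '[[-1,0,0,30,0,0,0],[-1,0,0,60,0,0,0],[-1,0,0,82,0,0,0],[-1,0,0,92,0,0,0],[-1,0,0,97,0,0,0],[-1,0,0,97,0,0,0],[0.7,0,0,97,0,0,0],[0.7,0,0,97,0,0,0]]'; python3 -m creep '[[0.7,0,0,0,0,0,0],[0.7,0,0,-20,0,0,0],[0.7,0,0,-55,0,0,0],[0.7,0,0,-90,0,0,0],[0.7,0,0,-100,0,0,0],[0.7,0,0,-100,0,0,0]]'
python3 - <<'E'
from h import *
cartons("top"); p,d,W,s=cartons("wrist",.069)
go(490.7,-5,155,-13.1)
E
```

```text
time_s: 13.77
tcp_pos: [0.6211, -0.2479, 0.2203]
ee_rot: [[-0.558, -0.83, 0.002], [-0.83, 0.558, -0.0], [-0.001, -0.002, -1.0]]
wrist_force: [0.6, 0.5, -0.4]
gripper_width: 0.696
gripper_force: 0.0
time_s: 14.27
tcp_pos: [0.6223, -0.2486, 0.3235]
ee_rot: [[-0.558, -0.83, 0.009], [-0.83, 0.558, -0.002], [-0.003, -0.009, -1.0]]
wrist_force: [0.0, -0.4, 0.2]
gripper_width: 0.851
gripper_force: 0.0
[317. 303.] 0.94 [ 240.6 -267.3] 76 55 -80.6 GREEN
[332. 178.] 0.9 [ 570.6 -318.3] 77 54 58.1 brown
[353. 197.] 0.65 [ 524.4 -392.8] 76 55 55.7 brown
[305. 154.] 0.6 [ 634.3 -251. ] 43 23 56.6 brown
[258.  89.] 0.94 [ 572.4 -320.6] 76 54 55.5 brown
[257.  18.] 0.67 [ 539.7 -372.8] 54 25 -33.9 brown
[259. 191.] 0.65 [ 620.1 -246.2] 77 54 55.9 brown
t 14.5 shift [-128.9  244.    -1.4] turn z -20.9 (alt 159.1 ) j1,j6 [ -8. -26.] Fz [-0.94  0.6   0.25] tilt [-0.0031  0.001 ]
```

```bash
python3 -m creep '[[1,-19,35,0,0,0,-3],[1,-37,70,0,0,0,-6],[1,-55,105,0,0,0,-9],[1,-74,140,0,0,0,-12],[1,-92,175,0,0,0,-15],[1,-111,210,0,0,0,-18],[1,-129,244,0,0,0,-21],[1,-129,244,0,0,0,-21]]';python3 -m creep '[[1,0,0,0,0,0,0]]'
python3 - <<'E'
from h import *
p,d,W,s=cartons("wrist")
go(490.7,-5.5,46,-13.1)
E
```

```text
time_s: 15.13
tcp_pos: [0.4881, -0.0015, 0.3175]
ee_rot: [[-0.218, -0.976, -0.004], [-0.976, 0.218, 0.0], [0.001, 0.004, -1.0]]
wrist_force: [-0.3, 0.5, -1.2]
gripper_width: 1.001
gripper_force: 0.0
time_s: 15.22
tcp_pos: [0.4902, -0.0036, 0.3179]
ee_rot: [[-0.221, -0.975, -0.002], [-0.975, 0.221, -0.001], [0.001, 0.002, -1.0]]
wrist_force: [0.4, 0.7, 0.6]
gripper_width: 0.999
gripper_force: 0.0
[72. 13.] 0.93 [ 635.2 -223.7] 57 24 -31.3 brown
[258. 187.] 0.66 [490.8  -6.4] 76 54 77.0 brown
t 15.3 shift [  0.3   0.4 108. ] turn z 0.1 (alt -179.9 ) j1,j6 [ 18.4 -31.4] Fz [-0.08 -0.58  0.17] tilt [-0.0013 -0.0006]
```

```bash
python3 -m creep '[[1,1,0,30,0,0,0],[1,1,0,60,0,0,0],[1,1,0,90,0,0,0],[1,1,0,108,0,0,0],[1,1,0,108,0,0,0],[-1,1,0,108,0,0,0],[-1,1,0,108,0,0,0],[-1,1,0,108,0,0,0]]'; python3 -m creep '[[-1,0,0,0,0,0,0],[-1,0,0,0,0,0,0],[-1,0,0,-10,0,0,0],[-1,0,0,-35,0,0,0],[-1,0,0,-65,0,0,0],[-1,0,0,-90,0,0,0],[-1,0,0,-100,0,0,0],[-1,0,0,-100,0,0,0]]';python3 -m creep '[[-1,0,0,0,0,0,0],[-1,0,0,0,0,0,0]]'; python3 -c "
from h import *
look('top')
go(655.6,-13,155,2.9)
print(r.sense()['wrist_force'])"
```

```text
time_s: 15.98
tcp_pos: [0.4918, -0.0064, 0.212]
ee_rot: [[-0.225, -0.974, 0.003], [-0.974, 0.225, 0.001], [-0.001, -0.003, -1.0]]
wrist_force: [-0.6, 0.3, 0.0]
gripper_width: 0.852
gripper_force: 0.0
time_s: 16.65
tcp_pos: [0.491, -0.006, 0.3133]
ee_rot: [[-0.225, -0.974, 0.005], [-0.974, 0.225, 0.002], [-0.003, -0.005, -1.0]]
wrist_force: [-0.4, 0.1, -6.0]
gripper_width: 0.617
gripper_force: 29.8
time_s: 16.82
tcp_pos: [0.4899, -0.0063, 0.3092]
ee_rot: [[-0.225, -0.974, -0.004], [-0.974, 0.225, -0.0], [0.001, 0.004, -1.0]]
wrist_force: [-0.8, -0.2, -5.7]
gripper_width: 0.618
gripper_force: 29.8
t 16.9 shift [ -30.8 -162.8  -10.6] turn z -15.9 (alt 164.1 ) j1,j6 [ 18.3 -31.3] Fz [ 0.3   0.4  -4.84] tilt [-0.004  -0.0006]
[ 0.2985177   0.40088072 -4.83914162]
```

At about 5.5 N, A is the full one. I'll carry it over the solder bay.

```bash
python3 -m creep '[[-1,-5,-27,-8,0,0,-3],[-1,-10,-54,-8,0,0,-6],[-1,-15,-81,-8,0,0,-9],[-1,-21,-109,-8,0,0,-12],[-1,-26,-136,-8,0,0,-14],[-1,-31,-163,-8,0,0,-16],[-1,-31,-163,-8,0,0,-16],[-1,-31,-163,-8,0,0,-16]]'
python3 - <<'E'
from h import *
p,d,W,s=look("wrist"); save("w4.png",p,1.2)
x,y,z=W[...,0],W[...,1],W[...,2]
for n,(x,y,z) in (("wrist",(x,y,z)),("top",np.moveaxis(look("top")[2],-1,0))):
  M=(abs(z-.055)<.005)&(x>.57)&(x<.74)&(y>-.1)&(y<.2)
  n_,L,S,_=cv2.connectedComponentsWithStats(M.astype(np.uint8),connectivity=8)
  M=L==1+np.argmax(S[1:,4]); P=np.stack([x,y,z],-1)[M]
  c=np.array([.652,.052]); a=np.radians(2.9); ex=np.array([np.cos(a),np.sin(a)]);ey=np.array([-ex[1],ex[0]])
  q=(P[:,:2]-c)*1000; q=np.c_[q@ex,q@ey]
  print(n,M.sum(),rect(P),np.percentile(q,[1,5,95,99],axis=0).round(1).tolist())
  # wall midlines
  for nm,sel in (("x-",q[:,0]<-50),("x+",q[:,0]>50)):
    Q=q[sel&(abs(q[:,1])<130)]
    if len(Q)>10: print(nm,len(Q),np.median(Q[:,0]),np.polyfit(Q[:,1],Q[:,0],1))
  for nm,lo,hi in (("y-",-130,-110),("cross",-20,0),("y+",110,130)):
    Q=q[(q[:,1]>lo)&(q[:,1]<hi)&(abs(q[:,0])<40)]
    if len(Q)>10: print(nm,len(Q),np.median(Q[:,1]),np.polyfit(Q[:,0],Q[:,1],1))
go(655.6,-13,51,2.9)
E
```

```text
time_s: 17.53
tcp_pos: [0.6575, -0.0126, 0.3152]
ee_rot: [[0.051, -0.999, -0.005], [-0.999, -0.051, -0.001], [0.0, 0.005, -1.0]]
wrist_force: [-0.9, 1.6, -6.9]
gripper_width: 0.618
gripper_force: 29.9
wrist 3582 (array([656.1, -21.3]), 133, 109, 3.0) [[-64.9, -127.2], [-63.5, -126.5], [64.4, -35.0], [65.6, -25.2]]
x- 1100 -60.301304133963434 [-3.10831728e-02 -6.27889117e+01]
x+ 1110 61.07315387501878 [3.36506745e-02 6.37495755e+01]
y- 1094 -122.95224715653882 [ 1.75014961e-05 -1.22973403e+02]
top 565 (array([650.9,  52. ]), 253, 132, -86.7) [[-65.9, -125.8], [-65.3, -124.2], [59.0, 124.2], [63.7, 125.9]]
x- 275 -61.72802698225311 [ 6.11811358e-03 -6.11308585e+01]
x+ 57 58.95681165575716 [-1.61117683e-02  5.75915954e+01]
y- 90 -121.87240514703686 [ 1.63628327e-03 -1.21761922e+02]
y+ 91 121.07818777440677 [-5.88387895e-03  1.21367007e+02]
t 17.6 shift [ 4.000e-01 -1.000e-01  1.013e+02] turn z 0.1 (alt -179.9 ) j1,j6 [ 13. -10.] Fz [-0.1  -0.35 -5.1 ] tilt [-0.0052 -0.0004]
```

View pics/w4.png

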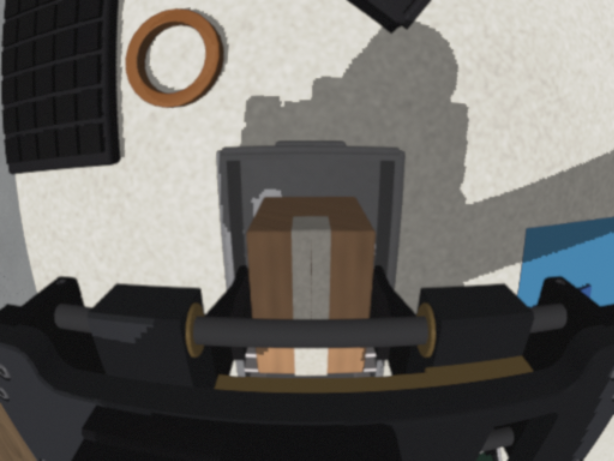

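The wrist view shows the carton at (310,280), square over the solder bay with the end wall at (310,150). I'll lower it.

```bash
python3 -m creep '[[-1,2,0,30,0,0,0],[-1,2,0,60,0,0,0],[-1,2,0,82,0,0,0],[-1,2,0,95,0,0,0],[-1,2,0,101,0,0,0],[-1,2,0,101,0,0,0],[0.6,2,0,101,0,0,0],[0.6,2,0,101,0,0,0]]'; python3 -m creep '[[0.6,0,0,0,0,0,0],[0.6,0,0,-20,0,0,0],[0.6,0,0,-55,0,0,0],[0.6,0,0,-90,0,0,0],[0.6,0,0,-120,0,0,0],[0.6,0,0,-140,0,0,0],[0.6,0,0,-140,0,0,0]]'
python3 - <<'E'
from h import *
cartons("top",.069); p,d,W,s=cartons("wrist",.069)
go(500.2,218.5,200,116.8)
E
```

```text
time_s: 18.3
tcp_pos: [0.6565, -0.0144, 0.22]
ee_rot: [[0.054, -0.999, 0.003], [-0.999, -0.054, -0.0], [0.0, -0.003, -1.0]]
wrist_force: [0.6, -0.8, 0.0]
gripper_width: 0.697
gripper_force: 0.0
time_s: 18.88
tcp_pos: [0.658, -0.0145, 0.3646]
ee_rot: [[0.054, -0.998, 0.013], [-0.999, -0.054, 0.001], [0.0, -0.013, -1.0]]
wrist_force: [0.8, -0.0, 1.8]
gripper_width: 0.801
gripper_force: 0.0
[333. 179.] 0.83 [ 571.7 -319.1] 77 55 56.4 brown
[315. 302.] 0.74 [ 241.  -267.2] 76 54 -81.4 GREEN
[354. 198.] 0.68 [ 524.4 -392.6] 76 54 56.4 brown
[301. 162.] 0.66 [ 619.1 -244.5] 76 55 56.4 brown
[233. 151.] 0.65 [666.  -28.6] 80 42 51.5 brown
[264. 177.] 0.61 [653.6 -14. ] 77 54 -86.8 brown
t 19.1 shift [-240.9  143.8   -7.2] turn z 66.2 (alt -113.8 ) j1,j6 [12.8 -9.8] Fz [ 0.53  0.16 -0.32] tilt [-0.0021 -0.0001]
```

The full carton is in the bay, with its centre at (654,-14). Boards next: I'll go above the nearest one with the gripper partly open so it clears the neighbours.

```bash
python3 -m creep '[[-0.3,-24,14,0,0,0,6],[-0.3,-48,29,0,0,0,13],[-0.3,-72,43,0,0,0,20],[-0.3,-96,58,0,0,0,26],[-0.3,-120,72,0,0,0,33],[-0.3,-145,87,0,0,0,40],[-0.3,-169,101,0,0,0,46],[-0.3,-193,115,0,0,0,53]]'; python3 -c "
from h import *
go(500.2,218.5,170,116.8)"
```

```text
time_s: 19.75
tcp_pos: [0.5308, 0.173, 0.3561]
ee_rot: [[-0.769, -0.639, -0.003], [-0.639, 0.769, -0.002], [0.003, 0.0, -1.0]]
wrist_force: [0.2, -0.0, -0.2]
gripper_width: 0.363
gripper_force: 0.0
t 19.8 shift [-5.6 54.5 22.1] turn z 12.9 (alt -167.1 ) j1,j6 [ 34.7 -85. ] Fz [ 0.23 -0.01 -0.2 ] tilt [-0.0026 -0.0017]
```

```bash
python3 -m creep '[[-0.3,-2,20,8,0,0,5],[-0.3,-4,38,16,0,0,10],[-0.3,-6,54,22,0,0,13],[-0.3,-6,54,22,0,0,13],[-0.3,-6,54,22,0,0,13]]'
cat >> h.py <<'E'
def boards(cam="wrist",zt=.094):
    p,d,W,s=look(cam)
    for o in vision.cut_out(cam,"board_1"):
        Q=W[o["region"]]; Q=Q[abs(Q[:,2]-zt)<0.005]
        if len(Q)>20: print(np.round(o["uv"]),round(o["conf"],2),*rect(Q),len(Q),"z",np.median(Q[:,2]).round(4))
    return p,d,W,s
E
python3 - <<'E'
from h import *
p,d,W,s=boards(); save("w5.png",p,1.2)
go(500.2,218.5,85,116.8)
E
```

```text
time_s: 20.17
tcp_pos: [0.5013, 0.2178, 0.3343]
ee_rot: [[-0.89, -0.457, -0.002], [-0.457, 0.89, -0.002], [0.003, -0.001, -1.0]]
wrist_force: [-0.0, -0.4, -0.5]
gripper_width: 0.351
gripper_force: 0.0
[398. 187.] 0.98 [445.1 324.3] 104 47 28.2 1299 z 0.0935
[258. 196.] 0.85 [501.1 217.5] 106 10 27.5 1562 z 0.0939
[359. 186.] 0.57 [450.2 294.6] 87 11 27.4 1299 z 0.0936
t 20.3 shift [ 0.9  2.1 86.3] turn z 0.3 (alt -179.7 ) j1,j6 [  40.4 -103.3] Fz [-0.18  0.25  0.04] tilt [-0.0007 -0.0009]
```

View pics/w5.png

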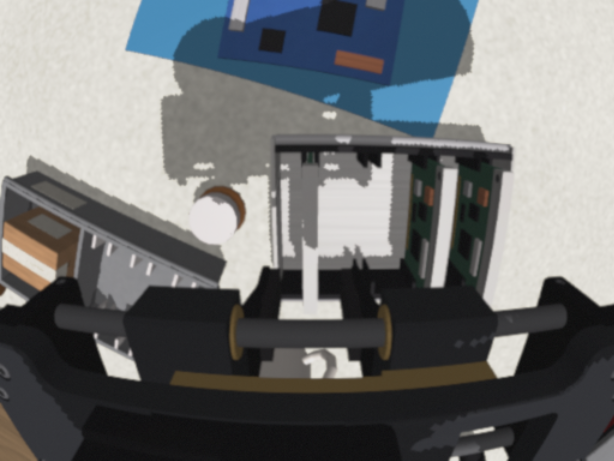

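The wrist view shows the first board's rail at (310,220), between the fingers. The other two boards are at (430,220) and (475,220), clear of the partly open fingers. I'll grip the board and slide it straight up.

```bash
python3 -m creep '[[-0.3,0,0,25,0,0,0],[-0.3,0,0,50,0,0,0],[-0.3,0,0,75,0,0,0],[-0.3,0,0,85,0,0,0],[-0.3,0,0,85,0,0,0],[-1,0,0,85,0,0,0],[-1,0,0,85,0,0,0],[-1,0,0,85,0,0,0]]'; python3 -m creep '[[-1,0,0,0,0,0,0],[-1,0,0,-5,0,0,0],[-1,0,0,-20,0,0,0],[-1,0,0,-40,0,0,0],[-1,0,0,-60,0,0,0],[-1,0,0,-80,0,0,0],[-1,0,0,-100,0,0,0],[-1,0,0,-115,0,0,0]]';python3 -m creep '[[-1,0,0,0,0,0,0],[-1,0,0,0,0,0,0]]'
python3 - <<'E'
from h import *
p,d,W,s=look("wrist"); z=W[...,2]; M=(abs(z-.209)<.012)&(np.hypot(W[...,0]-s["tcp_pos"][0],W[...,1]-s["tcp_pos"][1])<.08)
print(M.sum()); np.save("w6.npy",W)
for y in (12.5,54.5,96.5):
  a=np.radians(2.9); X=652.4-np.sin(a)*(y-1.5); Y=52+np.cos(a)*(y-1.5); print(X,Y); go(X,Y,200,92.9)
E
```

```text
time_s: 20.93
tcp_pos: [0.5023, 0.2176, 0.2524]
ee_rot: [[-0.891, -0.454, 0.003], [-0.454, 0.891, 0.002], [-0.003, 0.0, -1.0]]
wrist_force: [-0.3, 0.5, 0.2]
gripper_width: 0.206
gripper_force: 0.0
time_s: 21.6
tcp_pos: [0.5016, 0.2173, 0.3683]
ee_rot: [[-0.891, -0.455, 0.002], [-0.455, 0.891, 0.002], [-0.003, 0.0, -1.0]]
wrist_force: [0.3, -0.1, -1.2]
gripper_width: 0.109
gripper_force: 30.0
time_s: 21.77
tcp_pos: [0.5014, 0.2173, 0.3666]
ee_rot: [[-0.891, -0.454, 0.001], [-0.454, 0.891, 0.002], [-0.002, 0.001, -1.0]]
wrist_force: [-0.4, -1.0, -1.9]
gripper_width: 0.115
gripper_force: 30.0
3394
651.8434776591562 62.98591292902605
t 21.8 shift [ -64.2 -205.7    1.1] turn z 24.1 (alt -155.9 ) j1,j6 [  40.4 -103.4] Fz [-1.29 -0.32 -2.26] tilt [-0.001   0.0001]
649.7185741759341 104.93212593076187
t 21.8 shift [ -81.4 -167.3    1.1] turn z 24.1 (alt -155.9 ) j1,j6 [  40.4 -103.4] Fz [-1.29 -0.32 -2.26] tilt [-0.001   0.0001]
647.5936706927122 146.87833893249768
t 21.8 shift [ -98.5 -129.     1.1] turn z 24.1 (alt -155.9 ) j1,j6 [  40.4 -103.4] Fz [-1.29 -0.32 -2.26] tilt [-0.001   0.0001]
```

The board is out, with its lower edge at about 0.12. I'll go above slot 0 and take a close look there.

```bash
python3 -m creep '[[-1,-8,-25,0,0,0,3],[-1,-16,-51,0,0,0,6],[-1,-24,-77,0,0,0,9],[-1,-32,-103,0,0,0,12],[-1,-40,-129,0,0,0,15],[-1,-48,-154,0,0,0,18],[-1,-56,-180,0,0,0,21],[-1,-64,-206,0,0,0,24]]'; python3 -m creep '[[-1,0,0,0,0,0,0],[-1,0,0,0,0,0,0]]'
python3 - <<'E'
from h import *
p,d,W,s=look("wrist"); save("w6.png",p,1.5); np.save("w6.npy",W)
go(651.8,63,200,92.9)
E
```

```text
time_s: 22.48
tcp_pos: [0.6528, 0.0618, 0.3634]
ee_rot: [[-0.999, -0.05, -0.004], [-0.05, 0.999, -0.001], [0.004, -0.001, -1.0]]
wrist_force: [1.0, -0.2, -1.8]
gripper_width: 0.109
gripper_force: 30.0
time_s: 22.65
tcp_pos: [0.6526, 0.0618, 0.363]
ee_rot: [[-0.999, -0.051, -0.004], [-0.051, 0.999, -0.001], [0.004, -0.001, -1.0]]
wrist_force: [-0.5, 0.2, -1.1]
gripper_width: 0.115
gripper_force: 30.0
t 22.7 shift [ 0.3  0.5 -0.5] turn z 0.1 (alt -179.9 ) j1,j6 [  19.6 -106.6] Fz [ 0.1  -0.15 -0.45] tilt [-0.004  -0.0007]
```

View pics/w6.png

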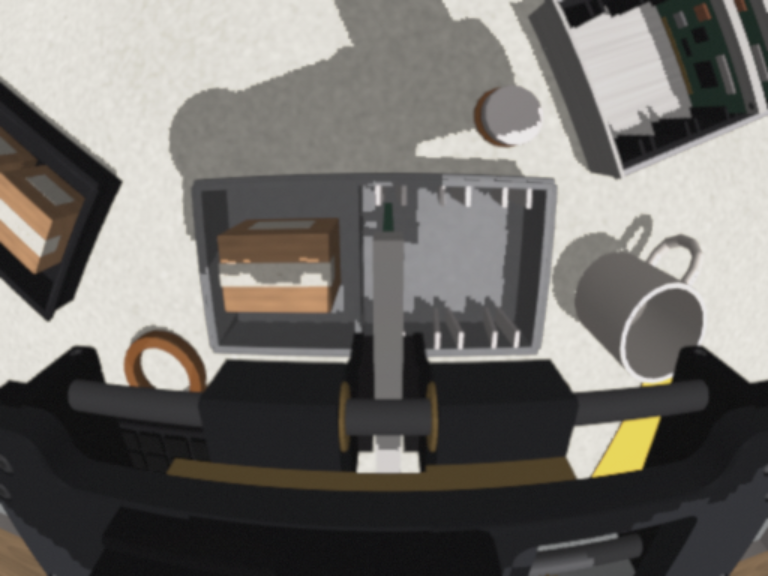

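The wrist view shows the whole tote: outline about (195,180) to (555,355), cross wall at x≈362, slot 0 ribs at (378–405,190), and the board hanging at (388,215) in line with slot 0. I'll fit the tote and the held board from this same cloud.

```bash
cat >> h.py <<'E'
a_=np.radians(2.9); EX=np.array([np.cos(a_),np.sin(a_)]); EY=np.array([-EX[1],EX[0]]); C0=np.array([652.,52.])
def totefit(W,s):
    q=W[...,:2]*1000-C0; q=np.stack([q@EX,q@EY],-1); z=W[...,2]*1000
    M=(abs(z-55)<3.5)&(abs(q[...,0])<75)&(abs(q[...,1])<135)
    for nm,ax,lo,hi in (("x-",0,-70,-54),("x+",0,54,70),("y-",1,-132,-112),("y+",1,112,132),("cross",1,-18,-3)):
        Q=q[M&(q[...,ax]>lo)&(q[...,ax]<hi)&(abs(q[...,1-ax])<(45 if ax else 110))]
        if len(Q)>20:
            A=Q[:,ax]; k=np.polyfit(Q[:,1-ax],A,1); print(nm,len(Q),"edges",np.percentile(A,[3,50,97]).round(1),"slope deg",np.degrees(k[0]).round(2))
    zr=(s["tcp_pos"][2]*1000-164+9)
    M=(z>zr-6)&(z<zr+5)&(abs(q[...,0]-(s["tcp_pos"][:2]*1000-C0)@EX)<70)&(abs(q[...,1]-(s["tcp_pos"][:2]*1000-C0)@EY)<12)
    P=W[M]
    if len(P)>20:
        Q=q[M]; k=np.polyfit(Q[:,0],Q[:,1],1); print("rail",len(P),"x rng",np.percentile(Q[:,0],[1,99]).round(1),"y pct",np.percentile(Q[:,1],[3,50,97]).round(1),"slope",np.degrees(np.arctan(k[0])).round(2),"z",np.median(P[:,2]))
    t=s["tcp_pos"][:2]*1000-C0; print("tcp in tote",(t@EX).round(1),(t@EY).round(1))
    return q,z
E
python3 - <<'E'
from h import *
W=np.load("w6.npy"); s=r.sense()
q,z=totefit(W,s)
R=np.array(s["ee_rot"]); g=np.array(s["tcp_pos"])+R[:,2]*.164; g=g[:2]*1000-C0; print("grasp in tote",g@EX,g@EY)
# board lower green part: points z 120..190 near slot plane
M=(z>122)&(z<185)&(abs(q[...,0])<70)&(abs(q[...,1]-12)<14)
Q=q[M];print("board low",len(Q),np.percentile(Q,[3,50,97],axis=0).round(1).tolist(),np.median(z[M]))
# ribs: vertical white features at z 20..52 near x walls
M=(z>30)&(z<53)&(abs(q[...,0])>46)&(abs(q[...,0])<57)&(q[...,1]>0)&(q[...,1]<115)
for sg in (-1,1):
    h,e=np.histogram(q[M&(q[...,0]*sg>0)][:,1],bins=np.arange(0,116,3)); print(sg,[(int(b),int(n)) for b,n in zip(e,h) if n])
E
```

```text
x- 1917 edges [-65.6 -61.6 -56.2] slope deg 0.21
x+ 963 edges [56.4 60.6 65. ] slope deg -0.13
y- 600 edges [-126.6 -121.6 -118.2] slope deg -0.08
y+ 632 edges [116.1 119.6 124.7] slope deg -0.07
cross 357 edges [-13.5 -11.5  -9.6] slope deg 0.17
rail 2859 x rng [-53.4  40.3] y pct [ 2.3  9.8 18.5] slope -0.08 z 0.20468136244664817
tcp in tote 0.6 10.5
grasp in tote -0.026160379558308855 10.464087958861391
board low 191 [[-54.3, -0.4], [-53.7, 10.3], [-9.6, 22.7]] 180.03737462382608
-1 [(3, 10), (6, 7), (15, 9), (18, 11), (42, 10), (57, 37), (60, 18), (84, 35), (87, 2), (99, 57), (102, 24)]
1 [(42, 13), (57, 38), (60, 2), (84, 27), (87, 4), (99, 57), (102, 13)]
```

```bash
python3 -m creep '[[-1,0,1.2,15,0,0,0],[-1,0,1.2,35,0,0,0],[-1,0,1.2,50,0,0,0],[-1,0,1.2,60,0,0,0],[-1,0,1.2,70,0,0,0],[-1,0,1.2,80,0,0,0],[-1,0,1.2,85,0,0,0],[-1,0,1.2,85,0,0,0]]'; python3 -c "
from h import *
go(651.8,63,0)"
```

```text
time_s: 23.37
tcp_pos: [0.6519, 0.0643, 0.2794]
ee_rot: [[-0.999, -0.053, -0.002], [-0.053, 0.999, -0.001], [0.002, -0.0, -1.0]]
wrist_force: [-0.1, -0.4, -1.9]
gripper_width: 0.114
gripper_force: 30.0
t 23.4 shift [-1.000e-01 -1.200e+00  1.154e+02] turn z 0 (alt 0 ) j1,j6 [  19.7 -106.7] Fz [-0.05 -0.42 -1.88] tilt [-0.0023 -0.0005]
```

```bash
python3 -m creep '[[-1,0,-0.7,8,0,0,0],[-1,0,-0.7,16,0,0,0],[-1,0,-0.7,23,0,0,0],[-1,0,-0.7,27,0,0,0],[-1,0,-0.7,29,0,0,0],[-1,0,-0.7,29,0,0,0]]'
```

```text
time_s: 23.87
tcp_pos: [0.6522, 0.0634, 0.251]
ee_rot: [[-0.999, -0.053, -0.001], [-0.053, 0.999, -0.0], [0.001, -0.0, -1.0]]
wrist_force: [0.3, -0.3, -1.2]
gripper_width: 0.111
gripper_force: 30.0
```

```bash
python3 -m creep '[[-1,0,0,1,0,0,0],[-1,0,0,1.5,0,0,0],[-1,0,0,2,0,0,0],[-1,0,0,2,0,0,0]]'
```

```text
time_s: 24.2
tcp_pos: [0.6524, 0.0634, 0.2504]
ee_rot: [[-0.999, -0.053, 0.001], [-0.053, 0.999, 0.0], [-0.001, 0.0, -1.0]]
wrist_force: [-0.7, -0.0, -0.1]
gripper_width: 0.111
gripper_force: 30.0
```

The weight has come off the wrist, so the board is on the floor. I'll let go and check.

```bash
python3 -m creep '[[-1,0,0,1,0,0,0],[-0.4,0,0,1,0,0,0],[-0.4,0,0,1,0,0,0],[-0.4,0,0,1,0,0,0],[-0.4,0,0,-20,0,0,0],[-0.4,0,0,-50,0,0,0],[-0.4,0,0,-80,0,0,0],[-0.4,0,0,-100,0,0,0]]'
python3 - <<'E'
from h import *
p,d,W,s=boards("wrist",.093)
cartons("top",.069)
go(458.5,300,190,117)
E
```

```text
time_s: 24.87
tcp_pos: [0.6528, 0.0634, 0.3527]
ee_rot: [[-0.999, -0.053, 0.004], [-0.053, 0.999, 0.0], [-0.004, 0.0, -1.0]]
wrist_force: [0.7, -1.4, 0.3]
gripper_width: 0.299
gripper_force: 0.0
[260. 186.] 0.96 [651.4  63.9] 107 10 2.9 1369 z 0.0919
[480.  33.] 0.72 [470.6 304.1] 80 14 25.7 593 z 0.0931
[222. 153.] 0.91 [652.8 -12.7] 77 54 -86.6 brown
[357. 197.] 0.69 [ 524.9 -392.2] 74 55 55.3 brown
[332. 181.] 0.65 [ 571.6 -318.8] 76 54 56.3 brown
[303. 164.] 0.6 [ 619.5 -244.8] 76 55 55.9 brown
[320. 300.] 0.59 [ 240.8 -267.3] 76 53 -81.1 GREEN
[118. 150.] 0.16 [657.3 265.5] 82 73 -83.0 brown
t 25.1 shift [181.  246.4  -4. ] turn z -24.0 (alt 156.0 ) j1,j6 [  19.7 -106.6] Fz [ 0.06 -0.5  -0.34] tilt [0.0006 0.0008]
```

The first board stands in slot 0, its top at 0.092. On to board two.

```bash
python3 -m creep '[[-0.3,23,31,0,0,0,-3],[-0.3,45,62,0,0,0,-6],[-0.3,68,93,0,0,0,-9],[-0.3,91,123,0,0,0,-12],[-0.3,113,154,0,0,0,-15],[-0.3,136,185,0,0,0,-18],[-0.3,159,216,0,0,0,-21],[-0.3,181,246,0,0,0,-24]]'; python3 -m creep '[[-0.3,0,0,8,0,0,0],[-0.3,0,0,16,0,0,0],[-0.3,0,0,16,0,0,0]]'
python3 - <<'E'
from h import *
p,d,W,s=boards(); save("w7.png",p,1.2)
go(458.5,300,85,117)
E
```

```text
time_s: 25.73
tcp_pos: [0.4568, 0.3005, 0.348]
ee_rot: [[-0.89, -0.457, -0.002], [-0.457, 0.89, -0.002], [0.003, -0.001, -1.0]]
wrist_force: [-0.1, 1.3, 0.4]
gripper_width: 0.353
gripper_force: 0.0
time_s: 25.98
tcp_pos: [0.4579, 0.299, 0.3306]
ee_rot: [[-0.891, -0.454, -0.005], [-0.454, 0.891, -0.004], [0.006, -0.002, -1.0]]
wrist_force: [0.6, -0.7, -0.7]
gripper_width: 0.352
gripper_force: 0.0
[312. 186.] 0.63 [431.7 337. ] 92 11 27.0 1435 z 0.0937
[258. 197.] 0.57 [458.8 299.1] 105 10 27.3 1546 z 0.0939
t 26.1 shift [-0.4  1.5 83.4] turn z -0.1 (alt 179.9 ) j1,j6 [  50.  -113.1] Fz [ 0.59 -0.11 -0.45] tilt [-0.002  -0.0024]
```

View pics/w7.png

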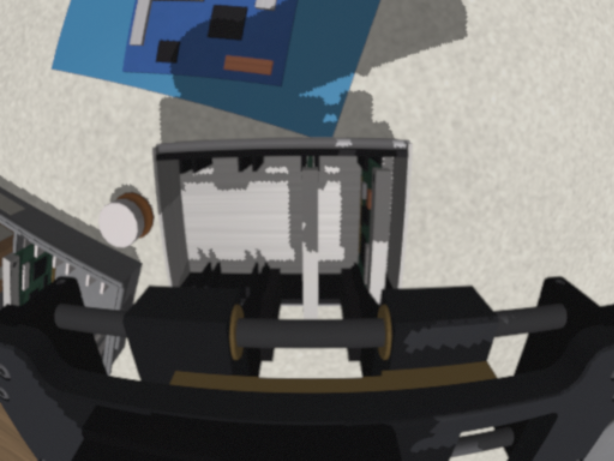

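The second board's rail is at (310,230) between the fingers, and its neighbour at (380,230) clears the right finger. I'll grip it and slide it up.

```bash
python3 -m creep '[[-0.3,0,0.5,25,0,0,0],[-0.3,0,0.5,50,0,0,0],[-0.3,0,0.5,70,0,0,0],[-0.3,0,0.5,82,0,0,0],[-0.3,0,0.5,82,0,0,0],[-1,0,0.5,82,0,0,0],[-1,0,0.5,82,0,0,0],[-1,0,0.5,82,0,0,0]]'; python3 -m creep '[[-1,0,0,0,0,0,0],[-1,0,0,-5,0,0,0],[-1,0,0,-20,0,0,0],[-1,0,0,-40,0,0,0],[-1,0,0,-60,0,0,0],[-1,0,0,-80,0,0,0],[-1,0,0,-100,0,0,0],[-1,0,0,-115,0,0,0]]';python3 -m creep '[[-1,0,0,0,0,0,0],[-1,0,0,0,0,0,0]]'
python3 - <<'E'
from h import *
C=C0+EX*-.5+EY*53.5; print(C); go(*C,200,92.9)
E
```

```text
time_s: 26.75
tcp_pos: [0.459, 0.3, 0.253]
ee_rot: [[-0.891, -0.454, 0.002], [-0.454, 0.891, 0.002], [-0.003, 0.001, -1.0]]
wrist_force: [-0.5, 0.3, 0.4]
gripper_width: 0.201
gripper_force: 0.0
time_s: 27.42
tcp_pos: [0.4582, 0.2999, 0.3692]
ee_rot: [[-0.891, -0.455, 0.002], [-0.455, 0.891, 0.002], [-0.002, 0.001, -1.0]]
wrist_force: [-0.4, -0.2, -1.3]
gripper_width: 0.112
gripper_force: 30.0
time_s: 27.58
tcp_pos: [0.4581, 0.2998, 0.3675]
ee_rot: [[-0.891, -0.454, 0.001], [-0.454, 0.891, 0.002], [-0.002, 0.001, -1.0]]
wrist_force: [-0.2, -0.6, -1.7]
gripper_width: 0.11
gripper_force: 30.0
[648.79391803 105.40618914]
t 27.6 shift [ -81.6 -259.9    3.3] turn z 24.1 (alt -155.9 ) j1,j6 [  50.2 -113.1] Fz [-0.21 -0.65 -1.7 ] tilt [0.0009 0.0019]
```

```bash
python3 -m creep '[[-1,-10,-32,0,0,0,3],[-1,-20,-65,0,0,0,6],[-1,-31,-98,0,0,0,9],[-1,-41,-130,0,0,0,12],[-1,-51,-163,0,0,0,15],[-1,-61,-195,0,0,0,18],[-1,-72,-228,0,0,0,21],[-1,-82,-260,0,0,0,24]]'; python3 -m creep '[[-1,0,0,0,0,0,0],[-1,0,0,0,0,0,0]]'
python3 - <<'E'
from h import *
p,d,W,s=look("wrist"); totefit(W,s); go(648.8,105.4,200,92.9)
E
```

```text
time_s: 28.25
tcp_pos: [0.6502, 0.1042, 0.3645]
ee_rot: [[-0.999, -0.05, -0.004], [-0.05, 0.999, -0.001], [0.004, -0.001, -1.0]]
wrist_force: [0.1, 1.7, 0.0]
gripper_width: 0.115
gripper_force: 30.0
time_s: 28.42
tcp_pos: [0.65, 0.104, 0.3638]
ee_rot: [[-0.999, -0.05, -0.004], [-0.05, 0.999, -0.001], [0.005, -0.001, -1.0]]
wrist_force: [-0.2, -0.6, -2.3]
gripper_width: 0.107
gripper_force: 30.0
x- 1862 edges [-65.2 -61.2 -56.3] slope deg 0.21
x+ 853 edges [56.3 60.4 64.9] slope deg -0.03
y- 546 edges [-126.9 -121.1 -117.9] slope deg 0.14
y+ 698 edges [116.3 120.3 124.9] slope deg 0.16
cross 385 edges [-13.5 -11.2  -9.2] slope deg 0.26
rail 2820 x rng [-53.   40.5] y pct [43.9 52.2 60.3] slope -0.22 z 0.204796693090371
tcp in tote 0.7 52.1
t 28.5 shift [0.5 0.4 0.4] turn z 0.1 (alt -179.9 ) j1,j6 [  23.2 -110.3] Fz [-0.96  0.46 -1.43] tilt [-0.004  -0.0008]
```

```bash
python3 -m creep '[[-1,0,0.6,15,0,0,0],[-1,0,0.6,35,0,0,0],[-1,0,0.6,50,0,0,0],[-1,0,0.6,60,0,0,0],[-1,0,0.6,70,0,0,0],[-1,0,0.6,80,0,0,0],[-1,0,0.6,85,0,0,0],[-1,0,0.6,85,0,0,0]]'; python3 -c "
from h import *
go(648.8,105.4,0)"
```

```text
time_s: 29.13
tcp_pos: [0.6491, 0.1064, 0.2804]
ee_rot: [[-0.999, -0.053, -0.002], [-0.053, 0.999, -0.001], [0.002, -0.001, -1.0]]
wrist_force: [-0.8, 1.6, -1.1]
gripper_width: 0.115
gripper_force: 30.0
t 29.1 shift [ 1.000e-01 -1.000e+00  1.164e+02] turn z 0 (alt 0 ) j1,j6 [  23.4 -110.3] Fz [-0.81  1.59 -1.11] tilt [-0.0023 -0.0007]
```

```bash
python3 -m creep '[[-1,0,-0.7,8,0,0,0],[-1,0,-0.7,16,0,0,0],[-1,0,-0.7,23,0,0,0],[-1,0,-0.7,28,0,0,0],[-1,0,-0.7,30,0,0,0],[-1,0,-0.7,31,0,0,0],[-1,0,-0.7,31,0,0,0],[-1,0,-0.7,31,0,0,0]]'; python3 -m creep '[[-1,0,0,1,0,0,0],[-1,0,0,1,0,0,0]]'
```

```text
time_s: 29.8
tcp_pos: [0.6497, 0.1055, 0.2511]
ee_rot: [[-0.999, -0.053, 0.001], [-0.053, 0.999, 0.0], [-0.001, 0.0, -1.0]]
wrist_force: [-0.5, 0.1, 0.9]
gripper_width: 0.11
gripper_force: 30.0
time_s: 29.97
tcp_pos: [0.6496, 0.1056, 0.251]
ee_rot: [[-0.999, -0.053, 0.001], [-0.053, 0.999, 0.0], [-0.001, -0.0, -1.0]]
wrist_force: [-2.0, 0.4, 3.7]
gripper_width: 0.11
gripper_force: 30.0
```

It's on the floor, with the force rising. I'll let go and head for board three.

```bash
python3 -m creep '[[-0.4,0,0,0,0,0,0],[-0.4,0,0,0,0,0,0],[-0.4,0,0,0,0,0,0],[-0.4,0,0,-20,0,0,0],[-0.4,0,0,-50,0,0,0],[-0.4,0,0,-80,0,0,0],[-0.4,0,0,-98,0,0,0],[-0.4,0,0,-98,0,0,0]]'
python3 - <<'E'
from h import *
p,d,W,s=boards("wrist",.093)
go(437.8,340,190,117)
E
```

```text
time_s: 30.63
tcp_pos: [0.6507, 0.1058, 0.3533]
ee_rot: [[-0.999, -0.054, 0.01], [-0.054, 0.999, 0.002], [-0.01, 0.002, -1.0]]
wrist_force: [1.4, 1.1, 1.7]
gripper_width: 0.305
gripper_force: 0.0
[212. 174.] 0.76 [650.9  63.9] 106 11 3.2 1324 z 0.0919
[259. 180.] 0.7 [649.3 105.9] 106 10 2.9 1326 z 0.092
[481.  25.] 0.66 [458.4 349.4] 60 13 26.0 455 z 0.093
t 30.7 shift [199.1 245.3  -5.8] turn z -24.0 (alt 156.0 ) j1,j6 [  23.3 -110.3] Fz [ 0.96  0.52 -0.32] tilt [0.0013 0.0011]
```

```bash
python3 -m creep '[[-0.3,25,31,0,0,0,-3],[-0.3,50,61,0,0,0,-6],[-0.3,75,92,0,0,0,-9],[-0.3,100,123,0,0,0,-12],[-0.3,124,153,0,0,0,-15],[-0.3,149,184,0,0,0,-18],[-0.3,174,215,0,0,0,-21],[-0.3,199,245,0,0,0,-24]]'; python3 -m creep '[[-0.3,0,0,8,0,0,0],[-0.3,0,0,16,0,0,0],[-0.3,0,0,16,0,0,0]]'
python3 - <<'E'
from h import *
p,d,W,s=boards()
go(437.8,340,85,117)
E
```

```text
time_s: 31.4
tcp_pos: [0.4361, 0.3406, 0.3459]
ee_rot: [[-0.89, -0.456, -0.002], [-0.456, 0.89, -0.002], [0.003, -0.001, -1.0]]
wrist_force: [0.5, 0.4, 0.0]
gripper_width: 0.349
gripper_force: 0.0
time_s: 31.65
tcp_pos: [0.4372, 0.3391, 0.3285]
ee_rot: [[-0.891, -0.454, -0.004], [-0.454, 0.891, -0.005], [0.006, -0.002, -1.0]]
wrist_force: [-0.1, -0.5, -0.3]
gripper_width: 0.351
gripper_force: 0.0
[ 19. 234.] 0.89 [613.  103.4] 36 11 2.0 169 z 0.0919
[258. 197.] 0.67 [437.1 339.9] 104 10 27.4 1605 z 0.0938
t 31.8 shift [-0.2  1.5 81.4] turn z -0.1 (alt 179.9 ) j1,j6 [  54.5 -117.5] Fz [ 0.12 -0.12  0.69] tilt [-0.0018 -0.0025]
```

```bash
python3 -m creep '[[-0.3,0,0.5,25,0,0,0],[-0.3,0,0.5,50,0,0,0],[-0.3,0,0.5,70,0,0,0],[-0.3,0,0.5,80,0,0,0],[-0.3,0,0.5,80,0,0,0],[-1,0,0.5,80,0,0,0],[-1,0,0.5,80,0,0,0],[-1,0,0.5,80,0,0,0]]'; python3 -m creep '[[-1,0,0,0,0,0,0],[-1,0,0,-5,0,0,0],[-1,0,0,-20,0,0,0],[-1,0,0,-40,0,0,0],[-1,0,0,-60,0,0,0],[-1,0,0,-80,0,0,0],[-1,0,0,-100,0,0,0],[-1,0,0,-115,0,0,0]]';python3 -m creep '[[-1,0,0,0,0,0,0],[-1,0,0,0,0,0,0]]'
python3 - <<'E'
from h import *
C=C0+EX*-.5+EY*95; print(C); go(*C,200,92.9)
E
```

```text
time_s: 32.42
tcp_pos: [0.4382, 0.3404, 0.2532]
ee_rot: [[-0.891, -0.454, 0.002], [-0.454, 0.891, 0.002], [-0.003, 0.001, -1.0]]
wrist_force: [-0.2, 0.4, 0.6]
gripper_width: 0.199
gripper_force: 0.0
time_s: 33.08
tcp_pos: [0.4375, 0.3401, 0.3692]
ee_rot: [[-0.891, -0.455, 0.002], [-0.455, 0.891, 0.002], [-0.002, 0.001, -1.0]]
wrist_force: [0.1, 0.0, -1.1]
gripper_width: 0.109
gripper_force: 30.0
time_s: 33.25
tcp_pos: [0.4374, 0.34, 0.3675]
ee_rot: [[-0.891, -0.454, 0.001], [-0.454, 0.891, 0.002], [-0.002, 0.001, -1.0]]
wrist_force: [-0.4, 0.0, -2.0]
gripper_width: 0.111
gripper_force: 30.0
[646.69431101 146.85304246]
t 33.2 shift [ -98.7 -267.1    3.3] turn z 24.1 (alt -155.9 ) j1,j6 [  54.6 -117.6] Fz [-0.37  0.04 -2.03] tilt [0.0007 0.002 ]
```

```bash
python3 -m creep '[[-1,-12,-33,0,0,0,3],[-1,-25,-67,0,0,0,6],[-1,-37,-100,0,0,0,9],[-1,-49,-133,0,0,0,12],[-1,-62,-167,0,0,0,15],[-1,-74,-200,0,0,0,18],[-1,-86,-234,0,0,0,21],[-1,-99,-267,0,0,0,24]]'; python3 -m creep '[[-1,0,0,0,0,0,0],[-1,0,0,0,0,0,0]]'
python3 - <<'E'
from h import *
p,d,W,s=look("wrist"); totefit(W,s); go(646.7,147,200,92.9)
E
```

```text
time_s: 33.92
tcp_pos: [0.6478, 0.1457, 0.3645]
ee_rot: [[-0.999, -0.05, -0.004], [-0.05, 0.999, -0.001], [0.004, -0.001, -1.0]]
wrist_force: [0.4, 0.6, -1.2]
gripper_width: 0.113
gripper_force: 30.0
time_s: 34.08
tcp_pos: [0.6479, 0.1455, 0.3637]
ee_rot: [[-0.999, -0.049, -0.004], [-0.049, 0.999, -0.001], [0.005, -0.001, -1.0]]
wrist_force: [-0.8, -0.2, -1.5]
gripper_width: 0.11
gripper_force: 30.0
x- 1728 edges [-65.3 -61.3 -56.3] slope deg 0.25
x+ 709 edges [56.7 60.4 64.7] slope deg -0.14
y- 466 edges [-126.6 -120.9 -117.9] slope deg -0.02
y+ 733 edges [116.6 120.9 125.2] slope deg 0.06
cross 364 edges [-13.5 -11.   -9. ] slope deg -0.2
rail 2808 x rng [-53.1  40.5] y pct [ 85.5  93.7 101.9] slope -0.25 z 0.20459071294788772
tcp in tote 0.6 93.6
t 34.1 shift [0.4 0.4 0.3] turn z 0.0 (alt -180.0 ) j1,j6 [  26.7 -113.7] Fz [-0.54 -0.33 -1.78] tilt [-0.0041 -0.0011]
```

```bash
python3 -m creep '[[-1,0,0.7,15,0,0,0],[-1,0,0.7,35,0,0,0],[-1,0,0.7,50,0,0,0],[-1,0,0.7,60,0,0,0],[-1,0,0.7,70,0,0,0],[-1,0,0.7,80,0,0,0],[-1,0,0.7,85,0,0,0],[-1,0,0.7,85,0,0,0]]'; python3 -c "
from h import *
go(646.7,147.6,0)"
```

```text
time_s: 34.8
tcp_pos: [0.6467, 0.1481, 0.2803]
ee_rot: [[-0.999, -0.053, -0.002], [-0.053, 0.999, -0.001], [0.002, -0.001, -1.0]]
wrist_force: [0.5, 0.8, -1.6]
gripper_width: 0.11
gripper_force: 30.0
t 34.8 shift [ -0.2  -0.4 116.3] turn z 0 (alt 0 ) j1,j6 [  26.8 -113.8] Fz [ 0.47  0.77 -1.58] tilt [-0.0023 -0.0008]
```

```bash
python3 -m creep '[[-1,0,-0.5,8,0,0,0],[-1,0,-0.5,16,0,0,0],[-1,0,-0.5,23,0,0,0],[-1,0,-0.5,28,0,0,0],[-1,0,-0.5,30,0,0,0],[-1,0,-0.5,31,0,0,0],[-1,0,-0.5,31,0,0,0],[-1,0,-0.5,31,0,0,0]]'; python3 -m creep '[[-1,0,0,1,0,0,0],[-1,0,0,1,0,0,0]]'
```

```text
time_s: 35.47
tcp_pos: [0.6473, 0.1475, 0.2512]
ee_rot: [[-0.999, -0.053, 0.001], [-0.053, 0.999, 0.0], [-0.001, 0.0, -1.0]]
wrist_force: [-2.0, 0.2, 0.7]
gripper_width: 0.111
gripper_force: 30.0
time_s: 35.63
tcp_pos: [0.6473, 0.1475, 0.2512]
ee_rot: [[-0.999, -0.053, 0.001], [-0.053, 0.999, 0.0], [-0.001, 0.0, -1.0]]
wrist_force: [-2.7, -1.0, 5.3]
gripper_width: 0.111
gripper_force: 30.0
```

It's on the floor, so I'll let go, rise and move back for a final check.

```bash
python3 -m creep '[[-0.4,0,0,0,0,0,0],[-0.4,0,0,0,0,0,0],[-0.4,0,0,0,0,0,0],[-0.4,0,0,-20,0,0,0],[-0.4,0,0,-50,0,0,0],[-0.4,0,0,-80,0,0,0],[-0.4,0,0,-110,0,0,0],[-0.4,0,0,-110,0,0,0]]'; python3 -m creep '[[-0.4,35,0,0,0,0,0],[-0.4,70,0,0,0,0,0],[-0.4,105,0,0,0,0,0],[-0.4,140,0,0,0,0,0],[-0.4,150,0,0,0,0,0],[-0.4,150,0,0,0,0,0]]'
python3 - <<'E'
from h import *
p,d,W,s=boards("top",.093); cartons("top",.069); save("fin.png",p[100:300,60:400],2.2)
boards("wrist",.093)
for t in ("mug","bottle","flux_jar","tape_roll"):
    for o in vision.cut_out("top",t)[:1]: print(t,np.nanmedian(W[o["region"]],axis=0).round(3))
E
```

```text
time_s: 36.3
tcp_pos: [0.6486, 0.1477, 0.3674]
ee_rot: [[-0.998, -0.054, 0.013], [-0.054, 0.999, 0.004], [-0.013, 0.003, -1.0]]
wrist_force: [0.7, -0.9, 0.3]
gripper_width: 0.298
gripper_force: 0.0
time_s: 36.8
tcp_pos: [0.4952, 0.1391, 0.3602]
ee_rot: [[-0.999, -0.054, 0.0], [-0.054, 0.999, 0.0], [-0.0, 0.0, -1.0]]
wrist_force: [0.6, -0.6, -0.4]
gripper_width: 0.303
gripper_force: 0.0
[163. 156.] 0.76 [646.6 148.1] 106 10 3.1 148 z 0.0914
[193. 151.] 0.74 [649.3  64.5] 103 10 3.1 137 z 0.092
[179. 152.] 0.52 [648.6 105.8] 104 11 3.1 147 z 0.0915
[118. 150.] 0.22 [678.2 264.3] 78 77 82.7 101 z 0.0902
[317. 303.] 0.96 [ 240.6 -265.9] 73 54 -80.7 GREEN
[220. 154.] 0.77 [652.2 -13.1] 76 53 -88.0 brown
[354. 198.] 0.73 [ 524.7 -392.9] 77 54 56.0 brown
[332. 180.] 0.57 [ 571.  -318.3] 75 54 54.9 brown
[303. 161.] 0.55 [ 619.5 -245. ] 75 55 56.7 brown
[258. 301.] 0.78 [621.3 145.7] 33 9 3.3 196 z 0.0919
mug [0.681 0.272 0.042]
bottle [ 0.43  -0.551  0.1  ]
tape_roll [ 0.774 -0.141  0.018]
```

View pics/fin.png

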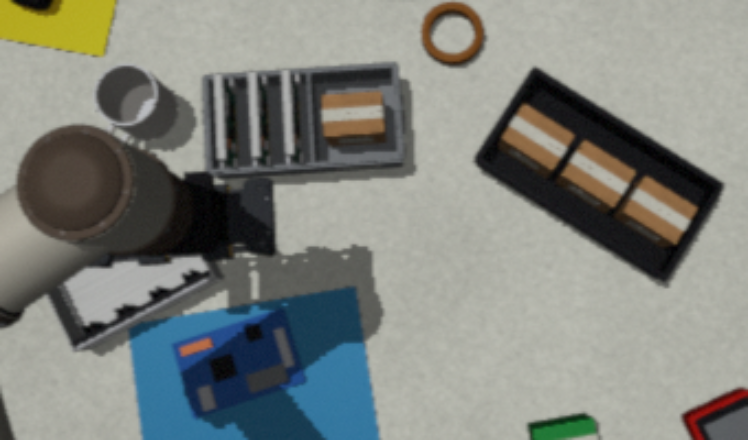

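The final view shows three boards upright in the tote slots at (225,120), (258,120) and (290,118), the full carton in the bay at (353,113), and three empties in the tray at (537,137), (600,172) and (660,210). The rack is empty, and I've not moved the other things.

```bash
python3 -c "
from station import r
print(r.finish_job())"
```

```text
the job is handed in; nothing more can be done
None
```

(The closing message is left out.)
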